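# Turn a slide holder over with a thin lifter

## Task

The slide holder lies with its slide downward on the lower bed of the turning step. Take the thin lifter from its rest, slide its blade along the bed under the holder's bevelled near edge with only light pressure (under 10 N; the blade is left bent a little up or down, so feel for the bed), and lever the holder up and over the step so that it lies flat, slide upward, on the upper shelf; then lay the lifter back in its rest. Touch the holder with the lifter only, never with the gripper, and do not disturb the mould, the cassette and the pencil nearby.

Things in the scene. Friction and masses are not known exactly. Their poses are not given: they have to be found in the camera images.
- lifter: lifter, 70 g, origin at the centre of its black handle, 100 long (own x) x 12 wide (y) x 14 high (z), z up in its rest. Its steel blade (55 long, 30 wide, 1.5 thick) runs ahead from a very stiff tilting joint at x = 60, z = -3; set straight, its tip is at x = 115 with its underside at z = -7, but it is left bent up or down by up to 0.2 rad (tip 11 up or down), which is not measured: feel for the bed.
- handle_nose (a point): front end of the handle's centre line, 50 ahead of the lifter's origin. Grip the handle in its middle across its 12 mm width; it may pivot a little in the fingers when the tip is pressed by a few newtons
- rest_seat (a point): where the handle's centre lies when the lifter is in its rest, 29 above the worktop; x along the handle to the blade, z up. The grey rest is fixed: base 100 x 60 x 8, posts 6 thick at x = +/-42 with notches open upward, about 19 wide at the floor (22 above the worktop) and 27 at the top (32 above it). Between the posts 76 of handle are free.
- step_edge (a point): middle of the riser's upper edge, 25.5 above the worktop. x points from the lower bed across to the upper shelf, y along the edge, z up. Lower bed: x = -72 to 0, 3.5 below this point, open in front. Upper shelf: x = 0 to 61, level with this point. Cheeks at y = +/-46 to +/-54 (x = -54 to 62) and a back stop at x = 61 to 66 rise 7.5 above the shelf.
- turning_step: the turning step: fixed aluminium block with a low bed on the near side, a white upper shelf on the far side and grey cheeks, 138 x 112 x 33; origin on the worktop straight below step_edge, axes as there
- slide_holder: flat rigid holder, 44 (x) x 84 (y) x 8 (z), about 45 g, origin at its centre. Back (+z, dark blue) up at the start; face (-z, white, glass slide, red label) down. On the bed, +x side 0 to 5 from the riser, x along the step's x. Its -x edge is bevelled below (3 high, 9 long): a blade gliding on the bed gets under, pushing it to the riser; it swings over about the riser's edge when lifted there.
- bevel_edge (a point): middle of the lower edge of the holder's -x side, above the bevel: 22 behind the centre in x, 3 above the bed at the start
- mould: small steel embedding mould, 31 x 41 x 9, standing right of the step; leave it alone
- cassette: small white tissue cassette, 41 x 28 x 10, standing right of the step; leave it alone
- pencil: yellow capped pencil, 140 long, 10 high, lying between the rest and the step; leave it alone

How it is judged:
On the way, in this order (a step that is already met when the one before it is completed fails the run):
1. the lifter is lifted out of its rest (z of lifter in the frame of rest_seat above 0.03 m), for 0.1 s.
2. the holder is levered up by the lifter to more than 25 degrees, not yet upright (angle between slide_holder's own z axis and vertical between 0.44 and 1.5 rad and contact force between lifter and slide_holder above 0.02 N).
3. the holder lies turned over on the upper shelf (angle between slide_holder's own z axis and vertical above 3.04 rad and x of slide_holder in the frame of step_edge above 0.012 m and z of slide_holder in the frame of step_edge below 0.007 m), for 0.2 s.
At the end, for the whole second after the job is handed in: the holder lies flat (within 0.1 rad) with its slide upward on the upper shelf between the cheeks, at rest; the lifter lies level in both notches of its rest, blade the way it was, within 20 mm of the seat point along the rest and 0.12 rad of its direction, at rest and released (all of step 3 and x of slide_holder in the frame of step_edge below 0.045 m and z of slide_holder in the frame of step_edge above 0.001 m and linear speed of each of slide_holder, lifter below 0.01 m/s and distance between lifter and rest_seat below 0.02 m and z of lifter in the frame of rest_seat between -0.004 and 0.004 m and angle between the x axis of lifter and the x axis of rest_seat, either way round below 0.12 rad and x of handle_nose in the frame of rest_seat above 0.02 m); the robot touches nothing.
It fails at once if the gripper or arm touches the slide holder (contact force between any of the fingers, the arm and slide_holder above 0.1 N).
It fails at once if the lifter presses the holder with more than 10 N (contact force between lifter and slide_holder above 10 N).
It fails at once if the lifter presses the turning step with more than 10 N (contact force between lifter and turning_step above 10 N).
It fails at once if a bystander (mould, cassette, pencil) is moved more than 15 mm (distance of any of mould, cassette, pencil from where it was at the start of the episode above 0.015 m).
It also fails if it takes over 72 s, if anything falls off the work surface, if the arm or the gripper's body presses on something with over 40 N, if the wrist force passes 120 N, or if a joint passes its speed limit or range.

## Robot

A 6-joint arm with a two-finger parallel gripper is mounted at the origin on a cart in front of the work surface, level with it; the furniture and walls round the work are solid. World frame = base frame: x ahead of the robot, y to its left, z up, the work surface at z = 0. Lengths are in m, angles in rad, forces in N, time in s.
With the tool pointing down it reaches from about 0.275 to 0.825 m from the base axis. Payload 4.9 kg.
Tool frame: the origin (TCP) lies midway between the tips of the shut fingers; the grasp point (between the pads) lies 19 mm behind it (grip_point_offset is the distance from the TCP to the grasp point, in m); z points along the fingers, x is the direction in which the jaws open and shut, and the axes are right-handed (so a half turn about z gives the same grasp; the last joint's range is limited). The gripper opens to 85 mm and grips with 20 to 120 N. Pads are 22 mm wide; open, the fingers measure 114 mm over their backs; the gripper's body (76 mm by 85 mm) begins 54 mm behind the grasp point. The pads swing forward as they close: fully open they stand 13 mm farther back than shut.
Start: joints at [1.018, 0.326, -0.193, 1.052, 0, 1.437], TCP at [0.224, 0.502, 0.231] pointing down, gripper open.
Joint ranges: [-2.65, 2.65], [-0.97, 1.79], [-1.3, 1.35], [-1.93, 2.1], [-1.47, 1.37], [-3.14, 3.14]. Speed limits (rad/s): [2.57, 2.57, 3.14, 3.14, 3.14, 3.14].

## Interface

Orientations are given as a rotation vector (axis times angle).
In Python, from cell import * gives the robot as it stands. Calls block until the motion is done:
- movep(position, orientation): joint-space move of the TCP to a pose.
- move_l(position, velocity=0.15, rot=None, until_force=None): straight line of the TCP; rot=None keeps the orientation; velocity is the mean speed in m/s. With until_force (N) it stops when the force on the tool has changed by that much, and returns True; else False.
- set_joints(angles): joint-space move.
- let_go() and grab(newtons=None): open the fingers fully, or close them until they stop; newtons is the grip in N (None keeps the last).
- sleep(seconds).
- ik(position, orientation): joint angles nearest the present ones, or None.
- get_state(): the state.
- grab_frame(name): name is "scene" or "top"; returns a dict with "img" (480x640x3 uint8, red, green, blue), "fx", "fy", "cx", "cy" (pixels), "cam_to_world" (4x4, takes a point from camera to world coordinates). Camera axes: x right, y down, z forward; pixel columns grow to the right and rows downward; lengths in m; the calibration is good to about 2 mm. A picture is of the moment at which its call begins. There is no depth.
A pose or a line that the arm cannot do raises MotionError and nothing moves.
- sign_off(): hands the job in, once; it reports no verdict.
Trained networks look in the newest picture that a camera, given by its name, has taken for a name from the list of things; names that differ only in an ending like _2 or _b are one class to them, and where a whole thing is asked for, a point or a joint stands for the part that bears it (a point fixed in the world has none). Each returns a list of dicts, best first, with "score" (0 to 1); they miss things now and then, are a little off and sometimes report something else, mostly with a low value. They report only what shows in the picture. A call takes as long as a camera call.
- spot_in(camera, name): "centre" ([column, row] in pixels, amid what is visible of it).
- silhouettes(camera, name): "mask" (480x640 bool, what is visible of it) and "centre" ([column, row] in pixels, amid what is visible of it).
- tip_of(camera, name): "centre" ([column, row] in pixels: a listed point, or the origin of a listed thing).
The state is a dict: "clock": time; "q": joint angles; "joint_velocities": joint speeds; "tau": joint torques, N m; "position": TCP position; "eef_rot": TCP orientation; "contact_force": force on the tool from outside, world axes, zero at the start; "wrist_torque": the same for the moment, N m; "finger_gap": opening from 0.0 (shut) to 1.0 (fully open).
Only numpy, scipy, OpenCV 4.12 (cv2) and the standard library are available. Lean on these libraries where they do the work, as an engineer would, in place of code of your own. Each camera call takes 0.05 s, during which the arm holds its last target.

## Working session

There is one attempt and no reset: what is moved stays moved. The work goes in short steps, each a Python script; the robot and the scene stay as the last script left them, time stands still between calls to the robot, and variables do not carry over. Pictures are saved under pics/ and viewed, and the job is handed in when it is done.

```bash
mkdir -p pics; ls
python3 - <<'E'
from cell import *
import cv2
for n in ("scene","top"):
    f=grab_frame(n)
    cv2.imwrite(f"pics/{n}0.png",f["img"][:,:,::-1])
    print(n,f["fx"],f["cx"],f["cy"],f["cam_to_world"])
    for t in ["lifter","slide_holder","turning_step","mould","cassette","pencil"]:
        print(t,[(x["centre"],x["score"]) for x in silhouettes(n,t)][:2],[(x["centre"],x["score"]) for x in tip_of(n,t)][:2])
    for t in ["handle_nose","rest_seat","step_edge","bevel_edge"]:
        print(t,[(x["centre"],x["score"]) for x in tip_of(n,t)][:2])
print(get_state())
E
```

```text
pics
scene 559.870385335875 322.6424343277739 239.99542080528408 [[ 0.65617811 -0.36699283  0.65935313 -0.14436007]
 [-0.75453709 -0.33090683  0.56672256 -0.65662552]
 [ 0.01020133 -0.86937733 -0.49404352  0.57326303]
 [ 0.          0.          0.          1.        ]]
lifter [([209.9, 230.3], 0.57)] [([195.1, 234.0], 0.9)]
slide_holder [([335.7, 258.3], 0.75)] [([338.8, 258.8], 0.85), ([343.1, 252.9], 0.37)]
turning_step [([351.9, 258.8], 0.92)] [([345.8, 269.5], 0.91), ([335.4, 258.9], 0.3)]
mould [([436.2, 332.6], 0.79)] [([435.0, 337.6], 0.69)]
cassette [([494.0, 313.6], 0.81), ([335.2, 259.4], 0.58)] [([490.6, 319.0], 0.6)]
pencil [([351.3, 269.0], 0.26)] [([234.6, 272.0], 0.53), ([492.1, 318.0], 0.35)]
handle_nose [([215.1, 226.1], 0.7), ([196.5, 234.5], 0.35)]
rest_seat [([196.8, 231.5], 0.76)]
step_edge [([344.4, 256.3], 0.81), ([328.4, 265.8], 0.28)]
bevel_edge [([326.6, 262.7], 0.77)]
top 434.80419051332467 323.27038049016716 233.27392552919562 [[ 0.12101426 -0.9726781   0.19812333  0.32251782]
 [-0.99263365 -0.1174052   0.02990741 -0.0919208 ]
 [-0.00582957 -0.20028311 -0.
[... 732 characters left out ...]
, 0.66)]
{'clock': 1.7, 'q': array([ 1.01783039e+00,  3.26200686e-01, -1.92590102e-01,  1.05199301e+00,
        1.67230273e-05,  1.43658281e+00]), 'joint_velocities': array([ 1.10904474e-03,  2.84780393e-04, -6.59289770e-04,  3.90945504e-05,
        4.00682282e-04,  1.24474636e-03]), 'tau': array([-2.74250742e-03, -4.43324912e+01,  2.62755382e+01,  9.89240289e-04,
       -4.80459039e-04, -8.48313761e-06]), 'position': array([0.22364692, 0.50250428, 0.23128423]), 'eef_rot': array([-2.63463581e+00, -1.71118962e+00, -6.56127475e-06]), 'contact_force': array([-0.6688849 ,  0.17433379,  0.24333153]), 'wrist_torque': array([-0.00424115, -0.01890357,  0.03451023]), 'finger_gap': 1.0005708812321374}
```

Run:
```python
import cv2
a=cv2.imread("pics/scene0.png")[170:370,130:530]; cv2.imwrite("pics/s0c.png",cv2.resize(a,None,fx=2,fy=2,interpolation=cv2.INTER_CUBIC))
a=cv2.imread("pics/top0.png")[160:310,180:500]; cv2.imwrite("pics/t0c.png",cv2.resize(a,None,fx=2.5,fy=2.5,interpolation=cv2.INTER_CUBIC))
```

```text
(no output)
```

View pics/s0c.png

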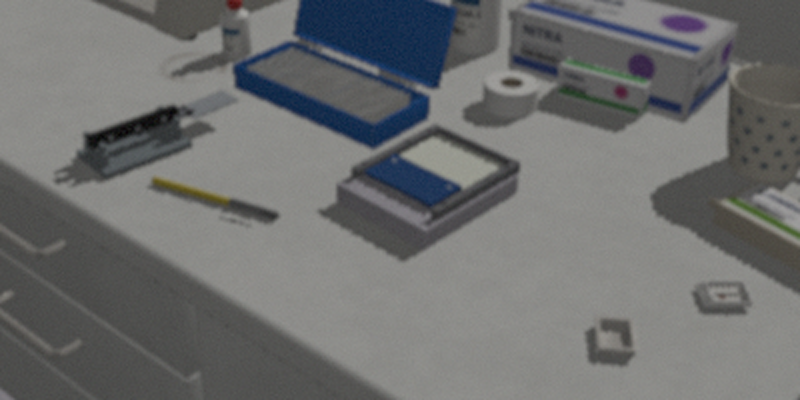

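View pics/t0c.png

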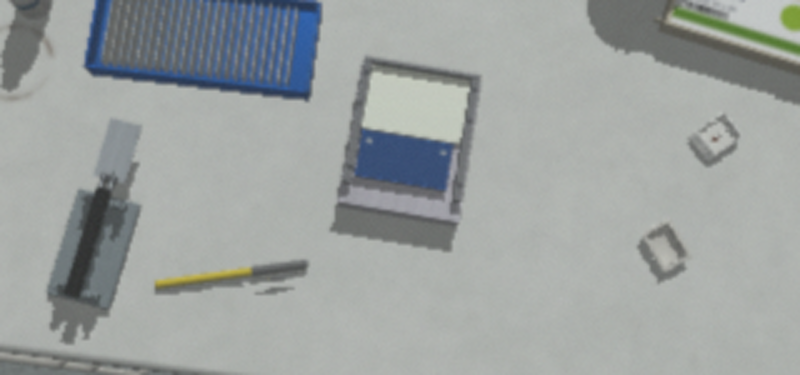

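Run:
```python
import cv2
a=cv2.imread("pics/scene0.png")[225:295,290:400]; cv2.imwrite("pics/s0step.png",cv2.resize(a,None,fx=7,fy=7,interpolation=cv2.INTER_CUBIC))
a=cv2.imread("pics/top0.png")[175:265,305:385]; cv2.imwrite("pics/t0step.png",cv2.resize(a,None,fx=6.5,fy=6.5,interpolation=cv2.INTER_CUBIC))
a=cv2.imread("pics/top0.png")[200:300,190:310]; cv2.imwrite("pics/t0lift.png",cv2.resize(a,None,fx=6,fy=6,interpolation=cv2.INTER_CUBIC))
a=cv2.imread("pics/scene0.png")[205:290,155:285]; cv2.imwrite("pics/s0lift.png",cv2.resize(a,None,fx=6,fy=6,interpolation=cv2.INTER_CUBIC))
```

```text
(no output)
```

View pics/s0step.png

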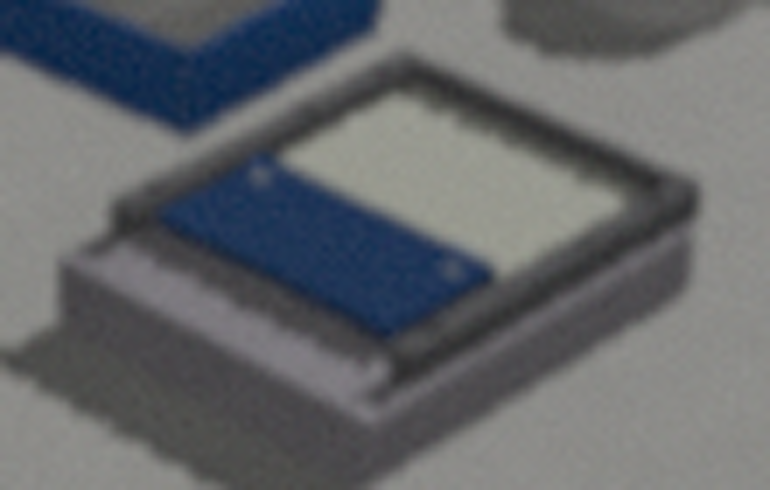

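View pics/t0step.png

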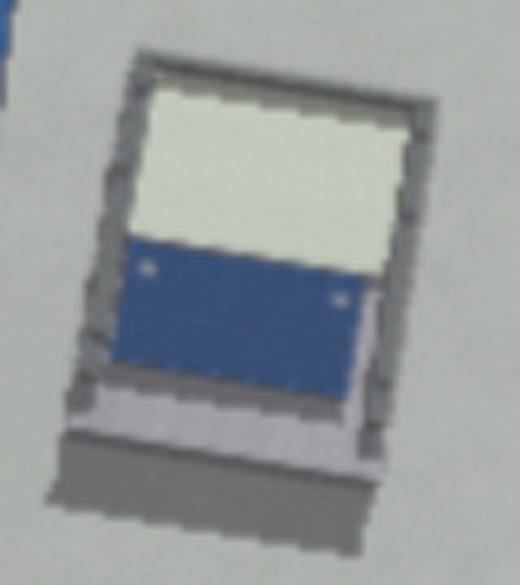

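View pics/t0lift.png

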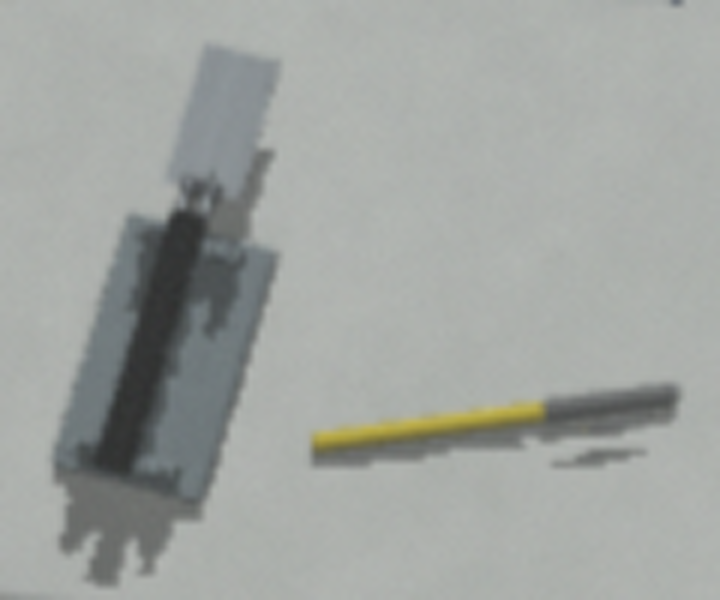

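View pics/s0lift.png

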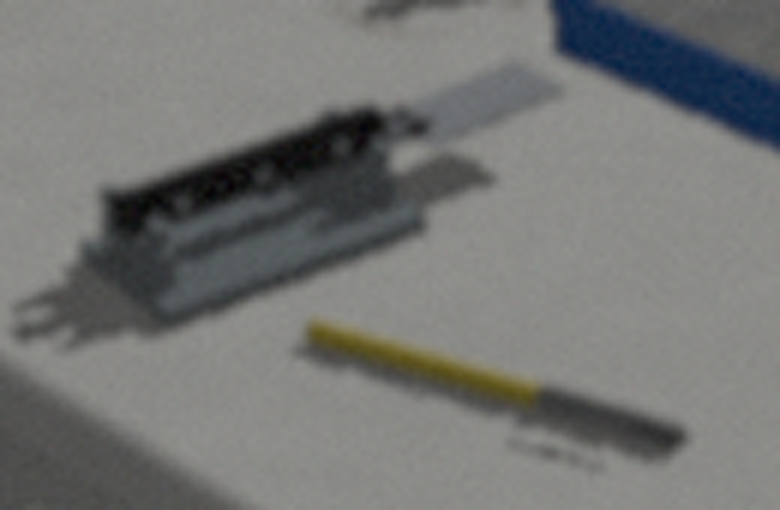

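```bash
cat > geo.py <<'E'
import numpy as np
from scipy.optimize import least_squares
CAM={"scene":(559.870385335875,322.6424343277739,239.99542080528408,np.array([[ 0.65617811,-0.36699283,0.65935313,-0.14436007],[-0.75453709,-0.33090683,0.56672256,-0.65662552],[ 0.01020133,-0.86937733,-0.49404352,0.57326303],[0,0,0,1]])),
"top":(434.80419051332467,323.27038049016716,233.27392552919562,np.array([[ 0.12101426,-0.9726781,0.19812333,0.32251782],[-0.99263365,-0.1174052,0.02990741,-0.0919208],[-0.00582957,-0.20028311,-0.97972072,0.98795151],[0,0,0,1]]))}
def proj(c,P):
    f,cx,cy,T=CAM[c]; p=T[:3,:3].T@(np.asarray(P)-T[:3,3]); return np.array([f*p[0]/p[2]+cx,f*p[1]/p[2]+cy])
def ray(c,uv,z):
    f,cx,cy,T=CAM[c]; d=T[:3,:3]@np.array([(uv[0]-cx)/f,(uv[1]-cy)/f,1]); o=T[:3,3]; return o+d*(z-o[2])/d[2]
def W(pose,p):
    x,y,a=pose[:3]; c,s=np.cos(a),np.sin(a); return np.array([x+c*p[0]-s*p[1],y+s*p[0]+c*p[1],p[2]])
def fit(obs,x0,model=W):
    def r(x): return np.concatenate([proj(c,model(x,np.array(p)*1e-3))-uv for c,uv,p in obs])
    s=least_squares(r,x0,x_scale=[.01,.01,.1]+[.1]*(len(x0)-3),loss='soft_l1'); return s.x,r(s.x).reshape(-1,2)
def up(k,off): return lambda a,b:np.array([(a+.5)/k-.5+off[0],(b+.5)/k-.5+off[1]])
E
cat > fit0.py <<'E'
from geo import *
np.set_printoptions(precision=4,suppress=True)
S=up(7,(290,225));T=up(6.5,(305,175))
step_t=[("top",T(140,52),(66,54,33)),("top",T(437,98),(66,-54,33)),("top",T(380,480),(-72,-56,22)),("top",T(67,432),(-72,56,22)),]
step_s=[("scene",S(402,52),(66,54,33)),("scene",S(697,190),(66,-54,33)),("scene",S(378,418),(-72,-56,22)),("scene",S(60,262),(-72,56,22)),("scene",S(112,212),(-54,54,33))]
for o in (step_t,step_s,step_t+step_s):
    x,r=fit(o,[.37,-.13,0]); print("step",x,np.abs(r).max(0))
x,r=fit(step_t+step_s,[.37,-.13,0]);print(r.T)
h=[("top",T(127,237),(22,42,30)),("top",T(368,275),(22,-42,30)),("top",T(347,398),(-22,-42,30)),("top",T(110,362),(-22,42,30))]
hs=[("scene",S(265,155),(22,42,30)),("scene",S(497,275),(22,-42,30)),("scene",S(390,335),(-22,-42,30)),("scene",S(160,212),(-22,42,30))]
for o in (h,hs,h+hs):
    y,r=fit(o,[.37,-.13,0]); print("holder",y,np.abs(r).max(0))
    c,s=np.cos(x[2]),np.sin(x[2]); print("in step",np.array([[c,s],[-s,c]])@(y[:2]-x[:2]),y[2]-x[2])
L=up(6,(190,200));M=up(6,(155,205))
b=[("top",L(133,213),(50,30,8)),("top",L(278,250),(50,-30,8)),("top",L(200,503),(-50,-30,8)),("top",L(55,465),(-50,30,8))]
bs=[("scene",M(425,215),(50,-30,8)),("scene",M(160,310),(-50,-30,8))]
for o in (b,b+bs): x,r=fit(o,[.3,.15,0]);print("rest",x,r.T)
def ml(q,p):
    p=np.array(p)
    if p[0]>.0601:
        d=p[0]-.06; t=p[2]; p=np.array([.06+d*np.cos(q[3]),p[1],.029-.003-.003+d*np.sin(q[3])+t])
    return W(q,p)
# blade tip corners, top face; handle ends top
l=[("top",L(207,44),(115,15,0)),("top",L(280,62),(115,-15,0)),("top",L(112,470),(-50,0,36)),("top",L(189,208),(50,0,36))]
ls=[("scene",M(515,62),(115,15,0)),("scene",M(562,90),(115,-15,0))]
for o in (l+ls,): x,r=fit(o,[.3,.15,0,0],ml);print("lifter",x,r.T)
for n,c in (("mould",(445,259)),("cassette",(465,217)),("pencil",(277,269))): print(n,ray("top",c,.005))
E
python3 fit0.py
```

```text
step [ 0.5671 -0.1043 -0.0468] [0.554  0.7377]
step [ 0.5672 -0.1033 -0.0277] [1.2248 1.5103]
step [ 0.5669 -0.1039 -0.0372] [1.5115 1.6838]
[[-1.0552 -0.1204  0.6904 -0.2791  0.5097  1.5115 -0.4543 -0.2451 -0.1343]
 [-0.3415 -0.38    0.5833  0.2939 -0.1001 -0.6494  1.6838  0.3246 -0.7966]]
holder [ 0.5436 -0.1001 -0.037 ] [0.2438 0.2725]
in step [-0.0235  0.0029] 0.00010741262461599899
holder [ 0.5431 -0.0992 -0.0547] [0.7095 0.6182]
in step [-0.024   0.0038] -0.01754453150633286
holder [ 0.5433 -0.0996 -0.0455] [0.783  0.6907]
in step [-0.0238  0.0034] -0.00831241742699048
rest [ 0.4325  0.1701 -0.1315] [[-0.3688  0.4083  0.5833 -0.6392]
 [-0.1665  0.0503  0.2103 -0.1089]]
rest [ 0.4319  0.1713 -0.1419] [[-0.6896  0.0079 -0.2674 -1.4042  1.2777  1.1594]
 [-0.0453  0.4307  0.4877 -0.1001  0.3352  0.9479]]
lifter [ 0.4346  0.1697 -0.1132  0.0658] [[-0.6564 -0.208  -0.0587 -0.2116  0.5936  1.0639]
 [ 0.0769  0.0103  0.3197  0.4684 -0.093   0.1086]]
mould [ 0.4952 -0.3442  0.005 ]
cassette [ 0.599  -0.3838  0.005 ]
pencil [0.4265 0.0324 0.005 ]
```

```bash
cat > h.py <<'E'
from cell import *
import numpy as np, cv2
from scipy.spatial.transform import Rotation as R
np.set_printoptions(precision=4,suppress=True)
STEP=np.array([.5668,-.1039,-.040]); REST=np.array([.4335,.170,-.125])
G=-.018
def Rl(yaw,pitch=0): # pitch>0 nose down
    return R.from_euler('ZY',[yaw,pitch])
def tool(p,yaw,pitch=0):
    r=Rl(yaw,pitch); M=r.as_matrix()
    t=np.column_stack([M[:,1],M[:,0],-M[:,2]])
    return np.asarray(p)+M@np.array([0,0,G]), R.from_matrix(t).as_rotvec()
def st(msg=""):
    s=get_state(); print(msg,"t%.1f"%s["clock"],"pos",s["position"],"F",s["contact_force"],"gap %.3f"%s["finger_gap"]); return s
def snap(n,name,box=None,k=1):
    f=grab_frame(n)["img"][:,:,::-1]
    if box: x0,y0,x1,y1=box; f=f[y0:y1,x0:x1]
    cv2.imwrite(f"pics/{name}.png",cv2.resize(f,None,fx=k,fy=k,interpolation=cv2.INTER_CUBIC))
E
python3 - <<'E'
from h import *
import geo
for c in [(315,445),(680,390)]: print("pencil",geo.ray("top",geo.up(6,(190,200))(*c),.007))
p=np.array([*REST[:2],.029])
a,o=tool(p,REST[2]); print(a,o,ik(a,o))
movep(a+[0,0,.09],o); st("above")
snap("top","t1",(180,160,340,320),5)
E
```

```text
pencil [0.4061 0.1091 0.007 ]
pencil [ 0.4433 -0.0249  0.007 ]
[0.4335 0.17   0.011 ] [2.3559 2.0784 0.    ] [ 0.215   0.4592 -0.6737  0.4379  0.      0.34  ]
above t3.2 pos [0.4337 0.1707 0.1013] F [0.3936 0.3128 0.0803] gap 1.000
```

View pics/t1.png

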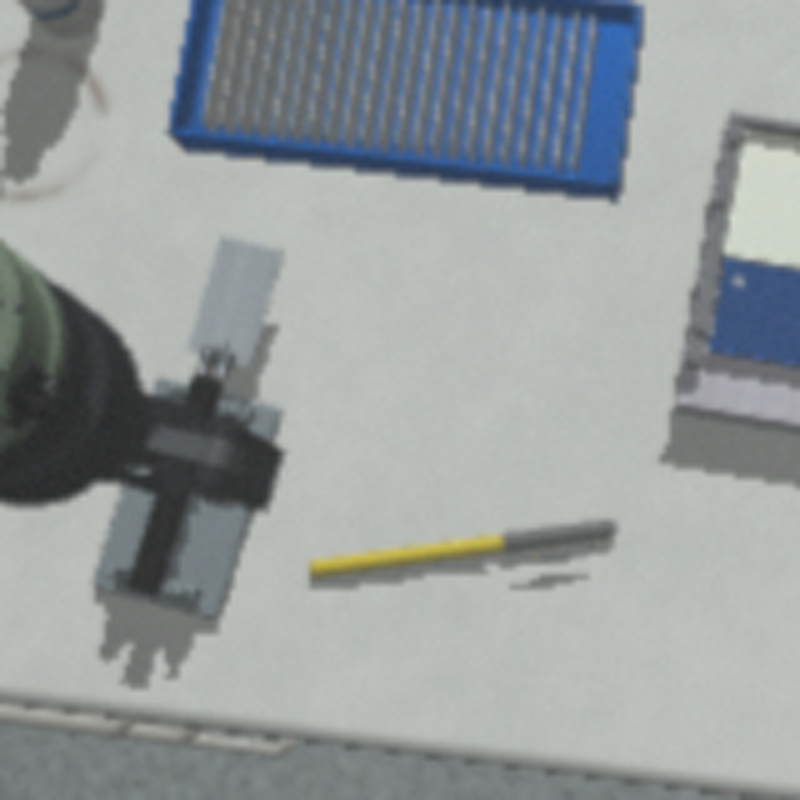

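Run:
```python
from h import *
p=np.array([*REST[:2],.029])
a,o=tool(p,REST[2])
print(move_l(a,velocity=.06,until_force=6)); st("down")
grab(100); s=st("grab"); 
sleep(.2); st()
move_l(a+[0,0,.05],velocity=.08); st("up")
snap("scene","s2",(130,150,290,290),5)
```

```text
False
down t4.9 pos [0.4338 0.1701 0.0113] F [ 0.0447  0.5633 -0.0205] gap 1.001
grab t5.6 pos [0.4336 0.1701 0.0113] F [ 0.0265 -0.2888  4.7161] gap 0.118
 t5.8 pos [0.4336 0.1701 0.0113] F [-0.9717  0.309   5.0608] gap 0.116
up t6.6 pos [0.4332 0.1699 0.0607] F [-0.404  -0.1288 -1.1195] gap 0.118
```

View pics/s2.png

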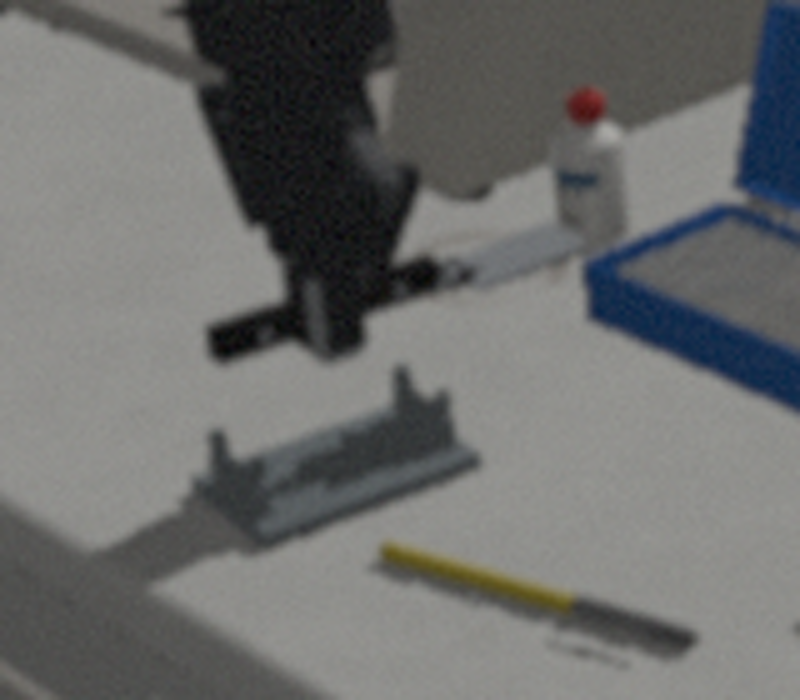

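```bash
cat >> h.py <<'E'
def tiploc(phi):
    c,s=np.cos(phi),np.sin(phi); return np.array([.06+.055*c+.004*s,0,-.003+.055*s-.004*c])
def S2W(q): # step frame -> world
    c,s=np.cos(STEP[2]),np.sin(STEP[2]); return np.array([STEP[0]+c*q[0]-s*q[1],STEP[1]+s*q[0]+c*q[1],.0255+q[2]])
def tool_tip(q,pitch,phi,yaw=0): # tip (underside) at step-frame q
    y=STEP[2]+yaw; p=S2W(q)-Rl(y,pitch).apply(tiploc(phi)); return tool(p,y,pitch)
YC=.0035
E
python3 - <<'E'
from h import *
s=get_state()
move_l(s["position"]+[0,0,.07],velocity=.15)
a,o=tool_tip([-.058,YC,.05],.2,.066)
movep(a,o); st("front")
a,o=tool_tip([-.058,YC,.012],.2,.066)
move_l(a,velocity=.08); sleep(.2); st("low"); 
snap("scene","s3",(250,200,410,300),5)
snap("top","t3",(280,170,400,290),5)
E
```

```text
front t8.3 pos [ 0.3932 -0.0928  0.0838] F [-0.0337 -0.4833  0.1085] gap 0.118
low t9.1 pos [ 0.3938 -0.0936  0.0465] F [-0.3728  1.3893 -0.8922] gap 0.122
```

View pics/s3.png

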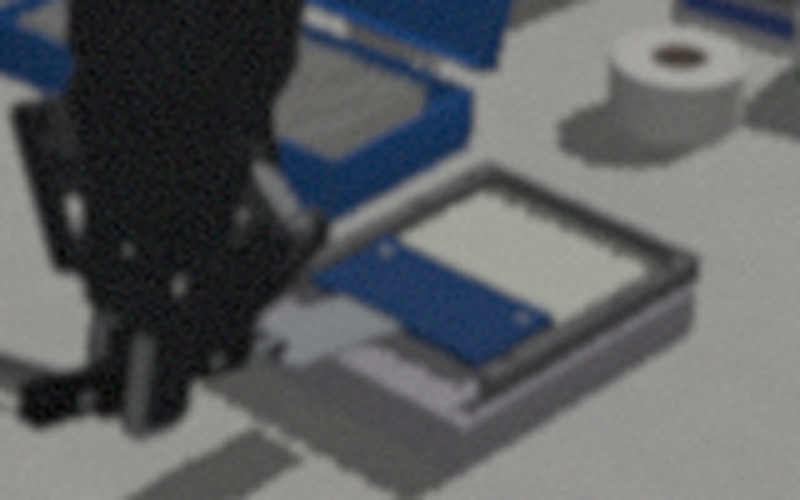

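View pics/t3.png

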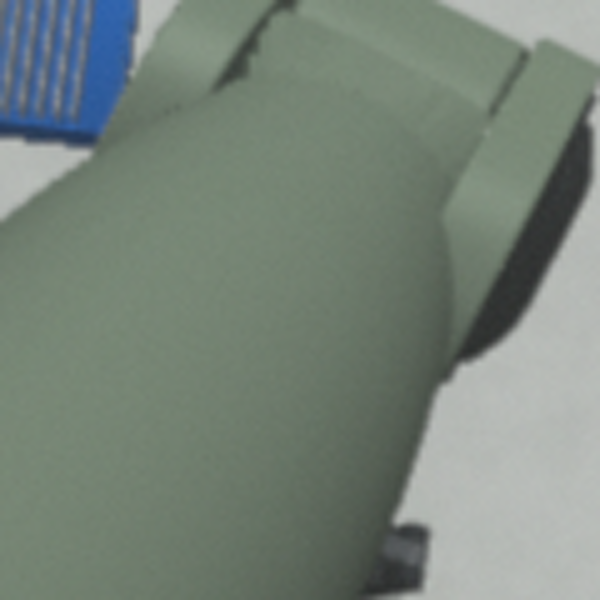

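Run:
```python
from h import *
import geo
for y in (.015,-.015): 
  uv=geo.proj("scene",S2W([-.058,YC+y,.0135])); print((uv-[250,200])*5)
a,o=tool_tip([-.058,YC,-.010],.2,.066)
print(move_l(a,velocity=.015,until_force=1.5)); s=st("touch"); 
a,o=tool_tip([-.058,YC,-.0035],.2,.066); print("dz of expected contact",(s["position"]-a))
s=st()
move_l(s["position"]+[0,0,.002],velocity=.02)
sleep(.2);st()
snap("scene","s4",(250,200,410,300),5)
```

```text
[338.2561 295.188 ]
[398.7802 325.8078]
True
touch t10.2 pos [ 0.3931 -0.0934  0.0306] F [-0.0173 -0.5119  2.1635] gap 0.117
dz of expected contact [-0.0002  0.      0.0001]
 t10.2 pos [ 0.3931 -0.0934  0.0306] F [-0.0173 -0.5119  2.1635] gap 0.117
 t10.7 pos [ 0.3928 -0.0933  0.0325] F [-1.1463 -0.5989 -1.1595] gap 0.120
```

View pics/s4.png

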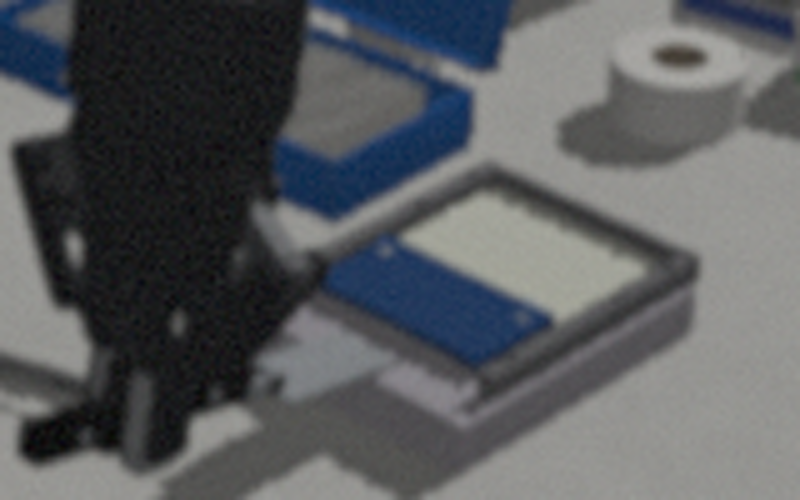

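Run:
```python
from h import *
a,o=tool_tip([-.058,YC,-.0005],.17,.066); move_l(a,velocity=.03,rot=o); sleep(.2); st()
a,o=tool_tip([-.058,YC,-.008],.17,.066)
print(move_l(a,velocity=.01,until_force=1.5)); s=st("touch")
b,_=tool_tip([-.058,YC,-.0035],.17,.066); print("dev",s["position"]-b)
zt=-.0035+s["position"][2]-b[2]+.0002
for x in (-.05,-.044,-.038,-.033,-.029):
    a,o=tool_tip([x,YC,zt],.17,.066)
    r=move_l(a,velocity=.025,until_force=3.5); s=st(f"x{x} {r}")
    if r: break
print(zt)
snap("scene","s5",(250,200,410,300),5)
```

```text
t11.2 pos [ 0.3934 -0.0935  0.0301] F [-0.5407  0.4014 -1.0046] gap 0.116
True
touch t11.6 pos [ 0.3931 -0.0934  0.0273] F [ 0.0001 -0.1175  1.4507] gap 0.117
dev [-0.      0.      0.0003]
x-0.05 False t12.1 pos [ 0.4019 -0.0939  0.0275] F [1.3645 0.2406 1.0046] gap 0.119
x-0.044 False t12.4 pos [ 0.4076 -0.094   0.0275] F [-0.468  -0.2498  1.246 ] gap 0.121
x-0.038 False t12.8 pos [ 0.4136 -0.0943  0.0275] F [0.05  0.503 1.339] gap 0.119
x-0.033 False t13.2 pos [ 0.4186 -0.0945  0.0275] F [0.2674 0.1494 2.02  ] gap 0.118
x-0.029 False t13.5 pos [ 0.4226 -0.0947  0.0275] F [-0.2204 -0.1218  1.756 ] gap 0.116
-0.003045998060551456
```

View pics/s5.png

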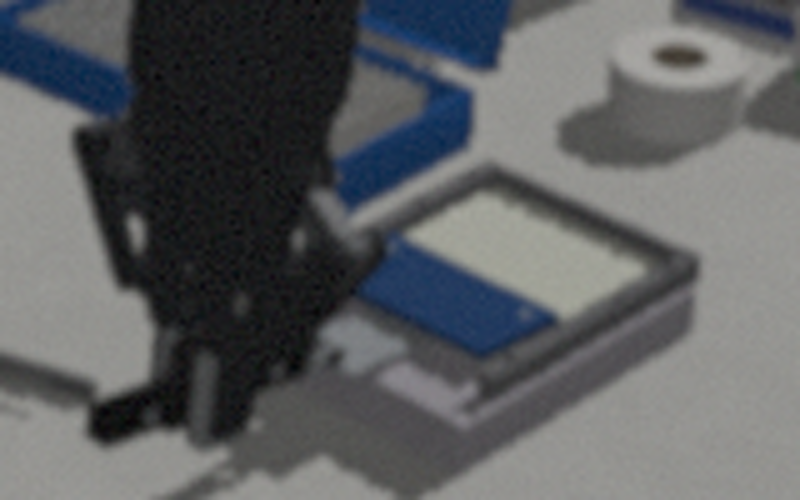

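```bash
cat >> h.py <<'E'
def arc(th,P=(0.,0.),r0=.029,r1=.025,pitch=.17):
    t=np.radians(th); r=r0+(r1-r0)*min(th/90,1)
    pz=-.002 if th<60 else -.001
    # contact = top tip edge; underside 1.5mm lower
    return tool_tip([P[0]-r*np.cos(t),YC,P[1]+pz+r*np.sin(t)-.0015],pitch,.066)
E
python3 - <<'E'
from h import *
for th in (8,16,24,32,40):
    a,o=arc(th); r=move_l(a,velocity=.03,until_force=4); st(f"{th} {r}")
    if r: break
snap("scene","s6",(250,180,410,300),5)
E
```

```text
8 False t13.8 pos [ 0.4228 -0.0947  0.0311] F [ 0.3798 -0.5142 -1.2742] gap 0.118
16 False t14.1 pos [ 0.4241 -0.0947  0.035 ] F [ 0.0699  0.8901 -1.4147] gap 0.120
24 False t14.4 pos [ 0.4258 -0.0948  0.0386] F [ 0.0592 -0.2354 -1.0312] gap 0.117
32 False t14.7 pos [ 0.428  -0.0949  0.0418] F [ 0.6529 -0.85   -1.2017] gap 0.119
40 False t14.9 pos [ 0.4306 -0.095   0.0447] F [-1.0601 -0.074  -0.5609] gap 0.118
```

View pics/s6.png

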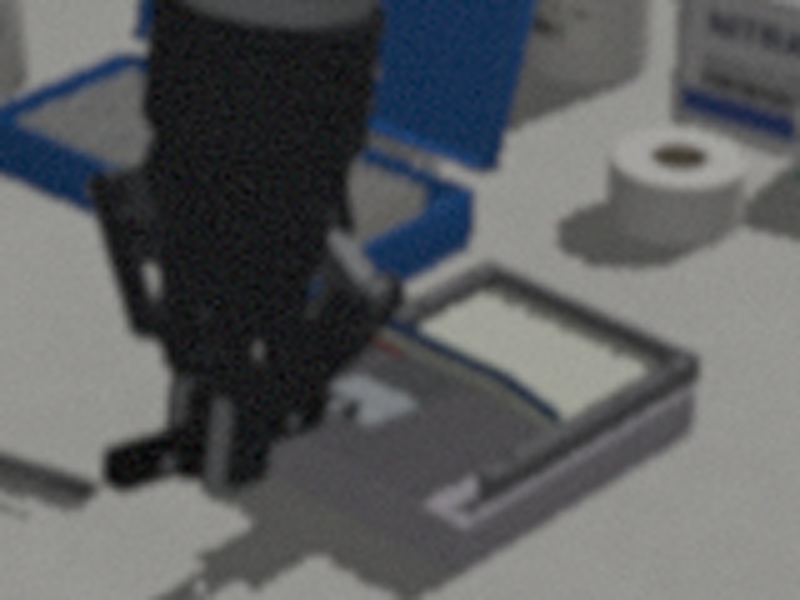

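Run:
```python
from h import *
for th in (50,60,70,80):
    a,o=arc(th); r=move_l(a,velocity=.03,until_force=4); st(f"{th} {r}")
    if r: break
snap("scene","s7",(250,180,410,300),5)
```

```text
50 False t15.3 pos [ 0.4343 -0.0952  0.0477] F [-0.4729 -0.6373 -0.9551] gap 0.121
60 False t15.6 pos [ 0.4383 -0.0953  0.051 ] F [-0.003  -0.1123 -0.363 ] gap 0.120
70 False t15.9 pos [ 0.4426 -0.0955  0.0524] F [ 0.0065  0.1899 -1.2625] gap 0.118
80 False t16.2 pos [ 0.447  -0.0957  0.0531] F [-0.3845 -0.2126 -0.6594] gap 0.119
```

View pics/s7.png

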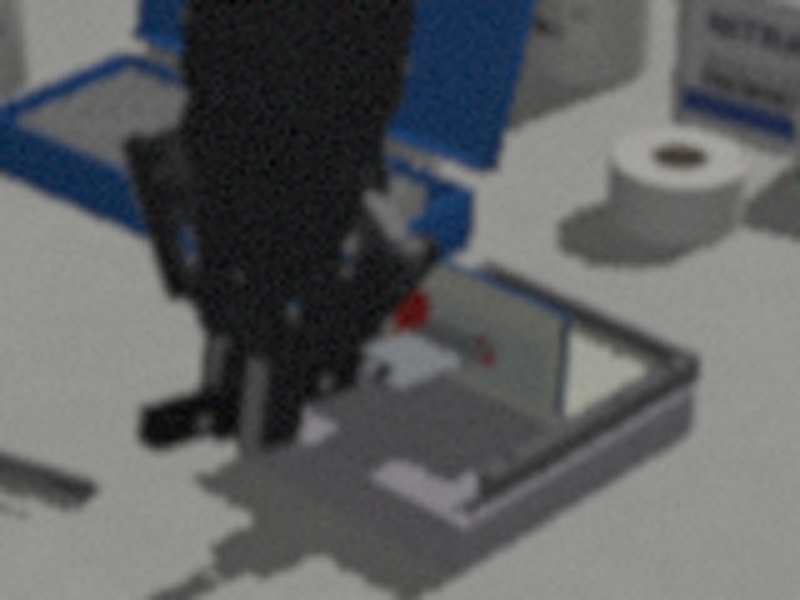

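Run:
```python
from h import *
a,o=arc(80,r1=.031); move_l(a,velocity=.03); st()
for th in (88,96,104,112):
    a,o=arc(th,r1=.031); r=move_l(a,velocity=.03,until_force=4); st(f"{th} {r}")
    if r: break
sleep(.3)
snap("scene","s8",(250,180,410,300),5)
```

```text
t16.6 pos [ 0.4459 -0.0956  0.0587] F [ 0.3879  0.3772 -1.1736] gap 0.121
88 False t16.9 pos [ 0.4504 -0.0958  0.059 ] F [-0.0931  0.0256 -0.381 ] gap 0.121
96 False t17.2 pos [ 0.4546 -0.0959  0.0588] F [ 0.1019 -0.2438 -1.0372] gap 0.120
104 False t17.5 pos [ 0.4588 -0.0961  0.0581] F [ 0.1426  0.453  -0.7809] gap 0.118
112 False t17.8 pos [ 0.4628 -0.0963  0.0567] F [-0.2117 -0.0822 -1.7792] gap 0.117
```

View pics/s8.png

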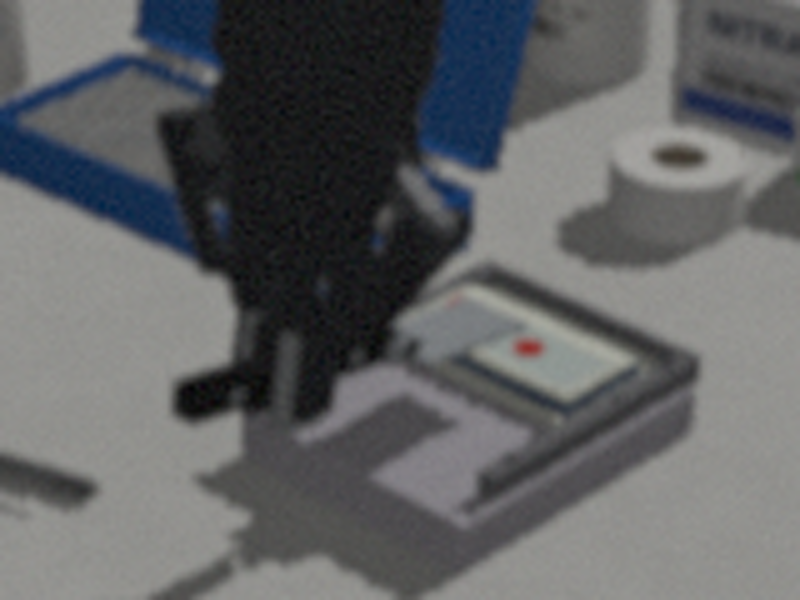

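Run:
```python
from h import *
s=get_state(); move_l(s["position"]+[-.03,0,.09],velocity=.12)
p=np.array([*REST[:2],.029]); a,o=tool(p,REST[2])
movep(a+[0,0,.10],o); sleep(.2); st("over rest")
snap("top","t9",(180,160,390,290),3.8)
snap("scene","s9",(130,130,390,300),3)
```

```text
over rest t20.3 pos [0.4342 0.169  0.1111] F [-0.3015  0.1896 -0.9264] gap 0.117
```

View pics/t9.png

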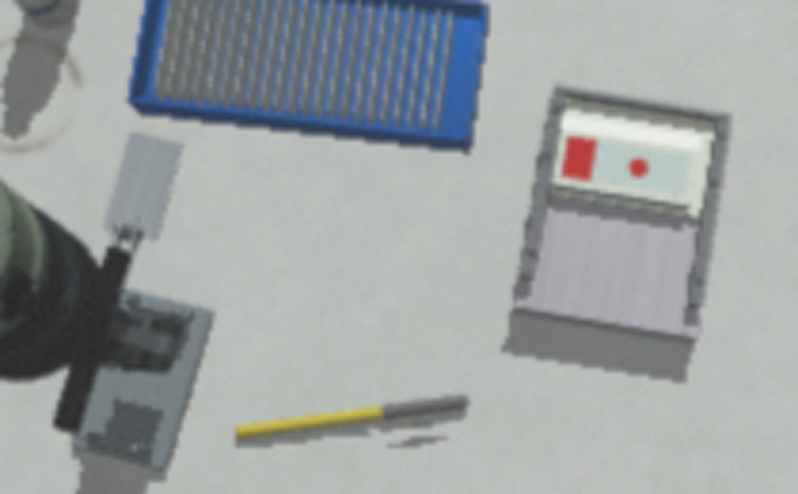

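View pics/s9.png

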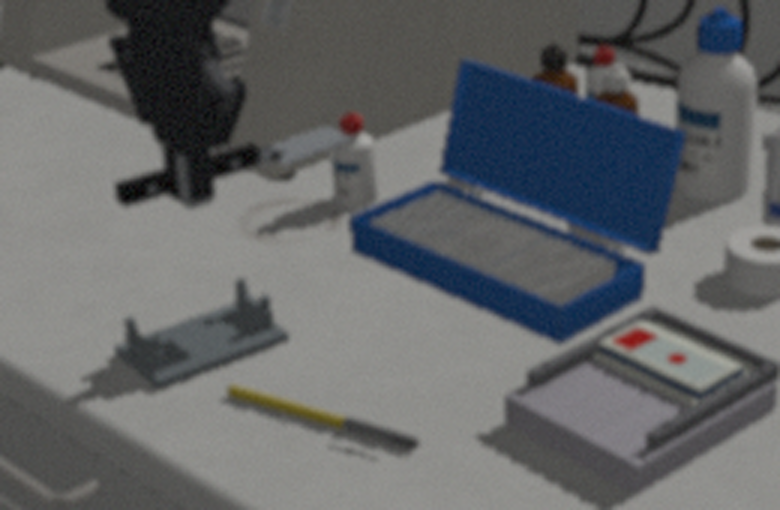

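Run:
```python
from h import *
p=np.array([*REST[:2],.029]); a,o=tool(p,REST[2])
a=np.array([.4336,.1701,.0113])
movep(a+[0,0,.04],o); sleep(.2)
move_l(a+[0,0,.012],velocity=.05); st()
print(move_l(a+[0,0,.0003],velocity=.02,until_force=4)); st("seat")
let_go(); st("open")
move_l(a+[0,0,.10],velocity=.1); 
movep(np.array([.30,.30,.25]),o); sleep(.2); st("away")
snap("top","t10",(180,160,390,290),3.8)
snap("scene","s10",(130,170,390,300),3)
for n in ("top","scene"): print([(x["centre"],x["score"]) for t in ("mould","cassette","pencil") for x in silhouettes(n,t)[:1]])
```

```text
t21.7 pos [0.4335 0.1701 0.0231] F [-0.2015 -1.0492 -0.0484] gap 0.119
True
seat t22.3 pos [0.4333 0.17   0.0113] F [-0.1845  0.4374  5.3159] gap 0.118
open t23.0 pos [0.4326 0.1699 0.0108] F [-0.1137 -1.0474 -0.5497] gap 0.998
away t25.3 pos [0.3004 0.2991 0.2489] F [0.7664 0.5713 0.6296] gap 0.999
[([446.2, 257.9], 0.6), ([465.1, 215.6], 0.6), ([277.1, 269.8], 0.8)]
[([432.6, 332.6], 0.7), ([491.1, 314.0], 0.56), ([234.2, 266.7], 0.82)]
```

View pics/t10.png

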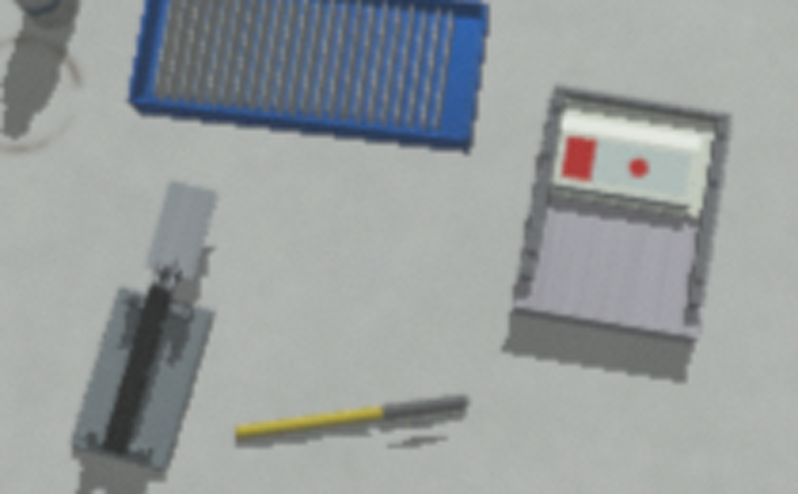

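View pics/s10.png

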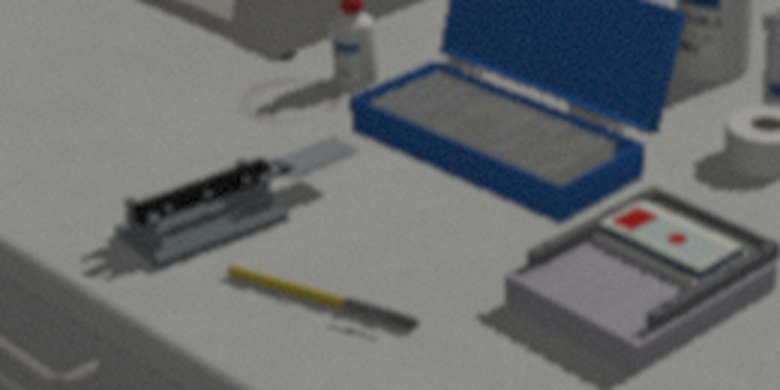

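```bash
python3 - <<'E'
from geo import *
S=np.array([.5668,-.1039,-.04]);c,s=np.cos(S[2]),np.sin(S[2])
for p in [(628,166),(553,193),(700,217),(565,110),(717,133)]:
    w=ray("top",up(3.8,(180,160))(*p),.0335); d=w[:2]-S[:2]; print(p,c*d[0]+s*d[1],-s*d[0]+c*d[1])
E
python3 -c "
from h import *
sign_off()"
```

```text
(628, 166) 0.02352845962448792 0.0016892937563418552
(553, 193) -4.771352394013608e-05 0.04329688578104742
(700, 217) -0.000673638042342364 -0.0452444664153777
(565, 110) 0.052013332225576185 0.044401394188099436
(717, 133) 0.052289769465797976 -0.047938514224725025
the job is handed in; nothing more can be done
```

The slide holder now lies flat, slide upward, on the upper shelf, and the lifter is back in its rest. I handed the job in at about 25 s of the 72 s; `sign_off()` reports no verdict.

- **What I did:** I gripped the handle at its middle and felt for the bed at a slight nose-down pitch. Contact came within 0.3 mm of the height expected for a blade bent up about 0.07 rad. I then slid the blade under the bevel, levered the holder up in an arc about the riser's edge and pushed it past upright so that it tipped over onto the shelf.
- **Forces:** The tool force I read between moves stayed at or below about 2.2 N while the lifter worked at the step, against the 10 N limit. I only have the wrist reading, not the contact forces on the holder and the step separately. Seating the lifter in its rest read about 5 N.
- **Holder:** The last pictures show it slide upward between the cheeks. Its centre is at x of about 23 mm in the `step_edge` frame, inside the 12 to 45 mm range. I judged it flat by eye in both cameras.
- **Lifter:** It lies in both notches, blade pointing away as before, set down within about 1 mm of where I gripped it. The gripper is open and clear of everything.
- **Bystanders:** The mould, cassette and pencil were found within 1 to 5 pixels of where they started. The 5-pixel change is the pencil in the scene camera, compared with its first origin estimate because the first outline found there was wrong. It looks unmoved in both cameras, so I take that as detection noise.

No check failed. The two cameras disagreed by about 0.02 rad on the direction of the step and of the holder, so I used intermediate values.

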